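Press home the window clips of a brooder lid

ROBOT

A 6-joint arm with a two-finger parallel gripper is mounted at the origin on the work surface. World frame = base frame: x ahead of the robot, y to its left, z up, the work surface at z = 0. Lengths are in m, angles in degrees, forces in N, time in s.
With the tool pointing down it reaches from about 0.375 to 0.9 m from the base axis. Payload 3.1 kg.
Tool frame: the origin (TCP) lies between the finger pads; the fingertips stand 11 mm ahead of it and the grasp point (between the pads) lies 8 mm behind it; z points along the fingers, y is the line along which they close (so a half turn about z gives the same grasp; the last joint's range is limited). The gripper opens to 87 mm and grips with 3 to 60 N. Pads are 19 mm wide; open, the fingers measure 117 mm over their backs; the gripper's body (75 mm by 190 mm) begins 51 mm behind the grasp point.
Start: joints at [56.121, 30.224, 82.088, -0, 67.689, -10.227], TCP at [0.251, 0.572, 0.234] pointing down, gripper open.
Joint ranges: [-176.69, 176.69], [-43.24, 126.21], [12.49, 139.97], [-82, 262], [0, 151.66], [-163.58, 163.58]. Speed limits (degrees/s): [159.86, 159.86, 180, 180, 180, 180].

INTERFACE

Orientations are given as a 3x3 rotation matrix whose columns are the frame's x, y, z axes.
In Python, from rig import bot, viewer, workorder, models gives the robot as it stands.
- The arm moves only by the shell command python3 -m jog 'ROWS'. ROWS is JSON, a list of rows, each a list of 7 numbers: the opening, from 0 (shut) to 1 (fully open), then the shift along the tool's x, y, z in m, then the turn, a rotation vector about the tool's x, y, z in degrees. In form: [[claw, x, y, z, ax, ay, az], ...]. A call has 1 to 20 rows; each row is the pose to reach, as a shift and turn from the pose commanded when the call began, along the tool's axes at that moment; what a row does not reach only later rows make up. A row lasts 1/8 s, in which the tool goes at most 62.5 mm and 10.7 degrees, less where a joint would pass 70% of its speed; a pose out of reach is approached as far as the arm can. A call with a gripper value outside its range is refused whole. The fingers move at their own pace and stop on an object; the grip force is fixed at half the most. Time passes only in rows, so rows that repeat a pose let the fingers close. It gives the time, the measured TCP pose, the force, the opening and the grip force at its end, in the units of the state.
- bot.read_state(): the state, without advancing time (a new reading comes with each control period).
- viewer.capture(name): name is "scene" or "top"; returns (picture, depth): 384x512x3 uint8, blue, green, red; 384x512 float32, m along the optical axis (not along the pixel's ray), 0 where there is no reading.
- viewer.camera_info(name): a dict with "fx", "fy", "cx", "cy" (pixels), "world_to_cam" (4x4, takes a point from world to camera coordinates). Camera axes: x right, y down, z forward; pixel columns grow to the right and rows downward; lengths in m; the calibration is good to about 2 mm. A picture is of the moment at which its call begins. camera_info takes no time and is no camera call.
- workorder.hand_in(): hands the job in; it is judged then, once.
Trained networks look in the newest picture that a camera, given by its name, has taken for a name from the list of things; names that differ only in an ending like _2 or _b are one class to them, and where a whole thing is asked for, a point or a joint stands for the part that bears it (a point fixed in the world has none). Each returns a list of dicts, best first, with "p" (0 to 1); they miss things now and then, are a little off and sometimes report something else, mostly with a low value. They report only what shows in the picture. A call takes as long as a camera call.
- models.outline_of(camera, thing): "mask" (384x512 bool, what is visible of it).
- models.tip_of(camera, thing): "xyz" ([x, y, z] in m, in world coordinates, good to about 4 mm: a listed point, or the origin of a listed thing).
The state is a dict: "time_s": time; "joint_positions": joint angles; "qvel": joint speeds; "tau": joint torques, N m; "position": TCP position; "tcp_rot": TCP orientation; "force": force on the tool from outside, world axes, zero at the start; "moment": the same for the moment, N m; "opening": opening from 0.0 (shut) to 1.0 (fully open); "grasp_force": force on a finger pad.
Only numpy, scipy, OpenCV 4.12 (cv2) and the standard library are available. Lean on these libraries where they do the work, as an engineer would, in place of code of your own. Each camera call takes 0.05 s, during which the arm holds its last target. There are 200 camera calls.

TASK

Take the sprung pressing block from its stand and sweep it lengthways along the row of raised clips on the brooder lid, in one unbroken stroke from the round-vent end to the other end, its sole staying on the row, pressing gently, without bottoming the spring in its grip, so that every clip is fully home. Then gently put the block back upright on its narrow stand, lengthways and centred as it was. Press the clips only with the block, and leave everything else where it is.

Things in the scene. Friction and masses are not known exactly. Their poses are not given: they have to be found in the camera images.
- lid: White brooder lid lying flat, fixed: 180 (x) x 320 (y) mm, top 40 mm above its origin (centre of its underside). Eight grey clips, each 18 (x) x 26 (y) mm, in a row at x = -65 mm, side towards the robot: clip 0 at y = +98 mm (vent end), then every 28 mm to clip 7 at y = -98 mm. A flat window lies beside the row; a round steel vent, 5 mm high, at x = 30, y = 118 mm
- row_start (a point): point on the lid's top surface at the middle of clip 0, the vent end of the row
- row_end (a point): point on the lid's top surface at the middle of clip 7, the other end of the row
- clip0 (a joint): how far clip 0 is pressed in, m: 0 = raised (its top 6 mm above the lid's top), 0.005 = fully home (1 mm above); it stays where it is pressed; about 2 to 3 N moves it
- clip1 (a joint): how far clip 1 is pressed in, m: 0 = raised (its top 6 mm above the lid's top), 0.005 = fully home (1 mm above); it stays where it is pressed; about 2 to 3 N moves it
- clip2 (a joint): how far clip 2 is pressed in, m: 0 = raised (its top 6 mm above the lid's top), 0.005 = fully home (1 mm above); it stays where it is pressed; about 2 to 3 N moves it
- clip3 (a joint): how far clip 3 is pressed in, m: 0 = raised (its top 6 mm above the lid's top), 0.005 = fully home (1 mm above); it stays where it is pressed; about 2 to 3 N moves it
- clip4 (a joint): how far clip 4 is pressed in, m: 0 = raised (its top 6 mm above the lid's top), 0.005 = fully home (1 mm above); it stays where it is pressed; about 2 to 3 N moves it
- clip5 (a joint): how far clip 5 is pressed in, m: 0 = raised (its top 6 mm above the lid's top), 0.005 = fully home (1 mm above); it stays where it is pressed; about 2 to 3 N moves it
- clip6 (a joint): how far clip 6 is pressed in, m: 0 = raised (its top 6 mm above the lid's top), 0.005 = fully home (1 mm above); it stays where it is pressed; about 2 to 3 N moves it
- clip7 (a joint): how far clip 7 is pressed in, m: 0 = raised (its top 6 mm above the lid's top), 0.005 = fully home (1 mm above); it stays where it is pressed; about 2 to 3 N moves it
- block: Pressing block: aluminium shoe 94 long (y) x 32 wide (x) mm (slippery sole) with a black sprung grip above. The sole's flat is 40 mm long; both ends slope up 18 degrees like a ski to slide over raised clips. Origin: centre of the sole (underside), z up. Spring out, the grip is 28 (x) x 44 (y) mm, from 33 to 83 mm above the sole. About 0.24 kg. Starts on the stand
- grip_mid (a point): point on the block's axis in the black grip, 20 mm below the grip's top; 63 mm above the sole with the spring out
- grip (a joint): how far the grip is pressed down on its spring, m: 0 = out, 0.016 = bottomed (avoid). The spring pushes with 4.5 N at first contact, 12.5 N at bottom; about 6 mm (7.5 N) is right for the stroke
- stand: Wooden stand, fixed: foot 90 (x) x 110 (y) mm, narrow flat top 36 (x) x 70 (y) mm, 60 mm above its underside. Origin: centre of its underside. The block stands on the centre of the top, its long axis along the stand's y
- bowl: bystander: cream ceramic bowl, 116 mm wide, 65 mm tall, beside the stand; origin at its underside or middle
- dish: bystander: white plastic dish, 96 mm wide, 35 mm tall, beside the stand; origin at its underside or middle
- spoon: bystander: steel spoon, 150 mm long, lying on the lid's window; origin at its underside or middle
- bottle_a: bystander: clear bottle, 60 mm wide, 160 mm tall; origin at its underside or middle
- bottle_b: bystander: clear bottle, 60 mm wide, 150 mm tall; origin at its underside or middle
- crock: bystander: cream ceramic bowl, 120 mm wide, 80 mm tall; origin at its underside or middle
- jar: bystander: amber jar, 70 mm wide, 90 mm tall; origin at its underside or middle

How it is judged (in metres and radians):
On the way, in this order (a step that is already met when the one before it is completed fails the run):
1. the block is lifted off its stand by 20 mm or more (z of block in the frame of stand above 0.08 m), for 0.1 s.
2. the block presses at the vent end: clip 0 is home (4 mm or more) while clips 4 to 7 are still raised (contact force between block and lid above 1 N and value of joint clip0 above 0.004 m and value of joint each of clip4, clip5, clip6, clip7 below 0.003 m), for 0.05 s.
3. the block, long axis along the row, bears on the far end of the row (1 N or more) with all eight clips home (4 mm or more) (contact force between block and lid above 1 N and angle between the y axis of block and the y axis of lid, either way round below 0.4 rad and value of joint each of clip0, clip1, clip2, clip3, clip4, clip5, clip6, clip7 above 0.004 m), for 0.1 s.
At the end, for the whole second after the job is handed in: All eight clips are pressed in by 4 mm or more of 5. The block is at rest upright (within 0.1 rad) on top of the stand, its sole within 3 mm of the stand's top height, centred within 12 mm across and 20 mm along, its long axis within 0.3 rad of the stand's (value of joint each of clip0, clip1, clip2, clip3, clip4, clip5, clip6, clip7 above 0.004 m and x of block in the frame of stand between -0.012 and 0.012 m and y of block in the frame of stand between -0.02 and 0.02 m and z of block in the frame of stand between 0.057 and 0.063 m and angle between block's own z axis and vertical below 0.1 rad and angle between the y axis of block and the y axis of stand, either way round below 0.3 rad and linear speed of block below 0.02 m/s and angular speed of block below 0.2 rad/s); the robot touches nothing.
It fails at once if the block is lifted off the row (sole more than 14 mm above the lid's top) after clip 0 is home and before clip 7 is pressed by 3 mm (value of joint clip0 above 0.004 m and value of joint clip7 below 0.003 m and z of block in the frame of lid above 0.054 m).
It fails at once if the block is pressed so hard that the spring in its grip bottoms (over 15.2 mm of 16) (value of joint grip above 0.0152 m).
It fails at once if the block is forced or dropped on the stand with more than 40 N (contact force between block and stand above 40 N).
It fails at once if the robot itself presses on the lid or its clips (contact force between any of the fingers, the arm and lid above 1 N).
It fails at once if a bystander is moved by more than 30 mm (distance of any of bowl, dish, spoon, bottle_a, bottle_b, crock, jar from where it was at the start of the episode above 0.03 m).
It also fails if it takes over 56 s, if anything falls off the work surface, if the arm or the gripper's body presses on something with over 40 N, if the wrist force passes 120 N, or if a joint passes its speed limit or range.

## Working session

There is one attempt and no reset: what is moved stays moved. The work goes in short steps, Python scripts to look and compute and a shell command to move; the robot and the scene stay as the last step left them, time stands still between calls to the robot, and variables do not carry over. Pictures are saved under pics/ and viewed, at most 10 in all, crops included, and the job is handed in when it is done.

```bash
mkdir -p pics; python3 - <<'E'
from rig import bot, viewer, models
import cv2, numpy as np
s=bot.read_state(); print(s['position'],np.round(s['tcp_rot'],3).tolist(),s['opening'])
a,da=viewer.capture("top"); b,db=viewer.capture("scene")
cv2.imwrite("pics/top1.png",a); cv2.imwrite("pics/scene1.png",b)
for c in("top","scene"):
  for t in["block","grip_mid","stand","lid","row_start","row_end","bowl","dish","spoon","bottle_a","crock","jar"]:
    r=models.tip_of(c,t); print(c,t,[(round(float(q['p']),2),np.round(q['xyz'],3).tolist()) for q in r[:3]])
E
```

```text
[0.25027385 0.57190003 0.23257895] [[-0.916, 0.401, -0.001], [0.401, 0.916, -0.002], [0.0, -0.002, -1.0]] 1.0032319513536987
top block [(0.8, [0.599, -0.165, 0.058]), (0.32, [0.512, 0.303, 0.035])]
top grip_mid [(0.6, [0.602, -0.166, 0.126])]
top stand [(0.83, [0.6, -0.166, 0.004])]
top lid [(0.61, [0.564, 0.192, -0.003])]
top row_start [(0.76, [0.514, 0.303, 0.037])]
top row_end [(0.82, [0.485, 0.107, 0.034])]
top bowl [(0.58, [0.598, 0.16, 0.038])]
top dish [(0.77, [0.499, -0.202, -0.003])]
top spoon [(0.66, [0.598, 0.159, 0.042])]
top bottle_a [(0.94, [0.651, 0.452, -0.0]), (0.62, [0.656, -0.48, 0.003])]
top crock [(0.85, [0.475, 0.578, -0.001]), (0.55, [0.511, 0.303, 0.035])]
top jar [(0.69, [0.477, -0.54, 0.001])]
scene block [(0.83, [0.6, -0.167, 0.062]), (0.64, [0.594, 0.164, 0.041]), (0.41, [0.597, -0.162, 0.002])]
scene grip_mid [(0.69, [0.6, -0.169, 0.127])]
scene stand [(0.68, [0.595, -0.163, 0.001]), (0.5, [0.73, -0.127, 0.003]), (0.17, [0.651, 0.457, 0.004])]
scene lid [(0.97, [0.56, 0.196, 0.006])]
scene row_start [(0.89, [0.513, 0.299, 0.039])]
scene row_end []
scene bowl [(0.71, [0.727, -0.125, 0.0])]
scene dish [(0.71, [0.497, -0.203, -0.003])]
scene spoon [(0.45, [0.591, 0.164, 0.04])]
scene bottle_a [(0.92, [0.656, -0.483, 0.002]), (0.92, [0.654, 0.453, 0.003])]
scene crock [(0.72, [0.726, -0.129, 0.003]), (0.61, [0.475, 0.576, -0.002])]
scene jar [(0.76, [0.478, -0.545, 0.002])]
```

View pics/top1.png

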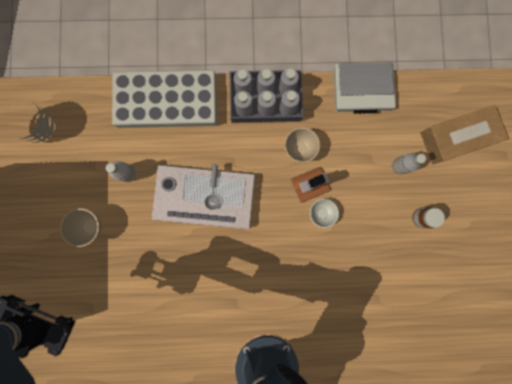

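View pics/scene1.png

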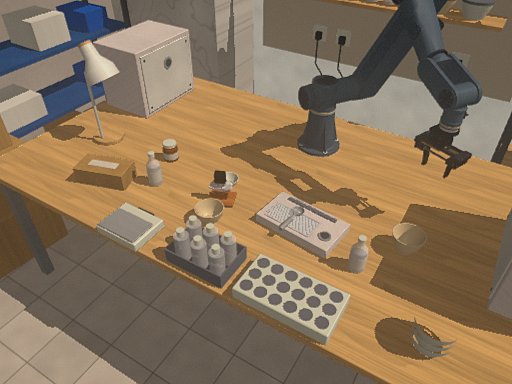

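```bash
cat > h.py <<'E'
import numpy as np, cv2
from rig import viewer, models, bot
def cloud(cam):
    im,d=viewer.capture(cam); k=viewer.camera_info(cam)
    v,u=np.mgrid[:384,:512]
    P=np.stack([(u-k['cx'])/k['fx']*d,(v-k['cy'])/k['fy']*d,d,np.ones_like(d)],-1)@np.linalg.inv(k['world_to_cam']).T
    P=P[...,:3]; P[d==0]=np.nan
    return im,P
def rect(pts):
    (c,s,a)=cv2.minAreaRect((pts[:,:2]*1000).astype(np.float32)); return np.round(c,1),np.round(s,1),round(a,2)
E
python3 - <<'E'
from h import *
im,P=cloud("top"); Z=P[...,2]
def reg(c,r,z0,z1):
    return P[(np.hypot(P[...,0]-c[0],P[...,1]-c[1])<r)&(Z>z0)&(Z<z1)]
g=reg((.6,-.166),.07,.13,.16); print('grip top',len(g),rect(g),np.median(g[:,2]))
g=reg((.6,-.166),.07,.062,.13); print('block',len(g),rect(g))
g=reg((.6,-.166),.075,.005,.05); print('foot',len(g),rect(g))
g=reg((.6,-.166),.075,.055,.15); print('b+top',len(g),rect(g))
l=reg((.56,.195),.25,.033,.055); print('lid',len(l),rect(l),np.median(l[:,2]))
l=reg((.5,.205),.13,.0435,.05); l=l[l[:,0]<.54]; print('clips',len(l),rect(l),np.median(l[:,2]))
E
```

```text
grip top 136 (array([ 598.9, -164.8]), array([27.9, 44.5]), 21.98) 0.14238188192882173
block 159 (array([ 599.1, -165.2]), array([32.1, 94. ]), 21.6)
foot 633 (array([ 596.4, -159.2]), array([146.1, 120.3]), 17.31)
b+top 318 (array([ 625.6, -154.7]), array([93., 94.]), 21.57)
lid 5266 (array([579.1, 207.8]), array([384.6, 345.8]), 37.64) 0.04113328812385275
clips 369 (array([505.8, 204.1]), array([250.5,  68.2]), 88.42) 0.04548461611957921
```

The top view shows the block on the stand at about px (313,183), with the dish at (325,213) and the bowl at (302,145). The lid is at about (205,197), its clip row at (168-235, 217) and the vent at (169,184). In the scene view the block is at (222,183), in agreement. Next I'll refine the lid pose.

```bash
python3 - <<'E'
from h import *
im,P=cloud("top")
m=models.outline_of("top","lid")[0]['mask']&(P[...,2]>.034)&(P[...,2]<.05)
m=cv2.morphologyEx(m.astype(np.uint8),cv2.MORPH_OPEN,np.ones((5,5)))>0
print('lid',rect(P[m]),np.median(P[m][:,2]))
# grey dark clips
g=im.max(-1)<110
yaw=np.radians(-8.4);R=np.array([[np.cos(yaw),-np.sin(yaw)],[np.sin(yaw),np.cos(yaw)]])
q=(P[...,:2]-[.562,.194])@R
c=g&(abs(q[...,0]+.065)<.018)&(abs(q[...,1])<.13)&(P[...,2]>.035)&(P[...,2]<.06)
pts=P[c]; print('clips',c.sum(),rect(pts),np.median(pts[:,2]))
# dish & bowl
for n in("dish","bowl"):
  mm=models.outline_of("top",n)
  for o in mm[:2]:
    p=P[o['mask']]; p=p[p[:,2]>.015]; print(n,round(float(o['p']),2),p[:,:2].min(0).round(3),p[:,:2].max(0).round(3),p[:,2].max().round(3))
E
```

```text
lid (array([564.6, 196.5]), array([320.6, 179. ]), 82.83) 0.04105178391171416
clips 257 (array([500.5, 202.1]), array([216.3,  12.8]), 82.99) 0.04533942714877881
dish 0.63 [ 0.453 -0.245] [ 0.543 -0.154] 0.041
dish 0.46 [0.461 0.033] [0.668 0.364] 0.059
bowl 0.67 [ 0.67  -0.189] [ 0.779 -0.076] 0.069
```

```bash
python3 -m jog '[[1,-0.15,-0.13,0.0,0,0,-10],[1,-0.614,-0.536,0.034,0,0,-45.6],[1,-0.614,-0.536,0.034,0,0,-45.6],[1,-0.614,-0.536,0.034,0,0,-45.6],[1,-0.614,-0.536,0.034,0,0,-45.6],[1,-0.614,-0.536,0.034,0,0,-45.6],[1,-0.614,-0.536,0.034,0,0,-45.6],[1,-0.614,-0.536,0.034,0,0,-45.6],[1,-0.614,-0.536,0.034,0,0,-45.6],[1,-0.614,-0.536,0.034,0,0,-45.6],[1,-0.614,-0.536,0.034,0,0,-45.6],[1,-0.614,-0.536,0.034,0,0,-45.6],[1,-0.614,-0.536,0.034,0,0,-45.6],[1,-0.614,-0.536,0.034,0,0,-45.6],[1,-0.614,-0.536,0.034,0,0,-45.6],[1,-0.614,-0.536,0.034,0,0,-45.6],[1,-0.614,-0.536,0.034,0,0,-45.6]]'; python3 -c "
from rig import bot;import numpy as np
s=bot.read_state();print(s['joint_positions'],s['qvel'],np.round(s['tcp_rot'],4).tolist())"
```

```text
time_s: 3.68
position: [0.5974, -0.1627, 0.1998]
tcp_rot: [[-0.927, -0.376, -0.001], [-0.376, 0.927, 0.001], [0.001, 0.001, -1.0]]
force: [0.3, -0.4, 0.2]
opening: 1.0
grasp_force: 0.0
[-2.55712410e+01  3.19860267e+01  8.48632343e+01  1.51727196e-02
  6.32099777e+01 -1.37648500e+02] [-0.08395784 -0.08355391 -0.57423827  0.02616678 -0.1008549  -0.05022007] [[-0.9267, -0.3757, -0.0008], [-0.3757, 0.9267, 0.0007], [0.0005, 0.0009, -1.0]]
```

```bash
python3 -m jog '[[1,-0.0005,-0.0025,0.03,0,0,0],[1,-0.0005,-0.0025,0.055,0,0,0],[1,-0.0005,-0.0025,0.075,0,0,0],[1,-0.0005,-0.0025,0.085,0,0,0],[1,-0.0005,-0.0025,0.085,0,0,0],[1,-0.0005,-0.0025,0.085,0,0,0]]'; python3 -m jog '[[0.2,0,0,0,0,0,0],[0.2,0,0,0,0,0,0],[0.2,0,0,0,0,0,0],[0.2,0,0,0,0,0,0],[0.2,0,0,0,0,0,0],[0.2,0,0,0,0,0,0],[0.2,0,0,0,0,0,0],[0.2,0,0,0,0,0,0]]'
```

```text
time_s: 4.42
position: [0.6001, -0.1669, 0.1155]
tcp_rot: [[-0.927, -0.374, 0.002], [-0.374, 0.927, -0.001], [-0.001, -0.001, -1.0]]
force: [0.2, 0.4, 1.0]
opening: 0.997
grasp_force: 0.0
time_s: 5.42
position: [0.5995, -0.167, 0.1146]
tcp_rot: [[-0.928, -0.374, 0.0], [-0.374, 0.928, -0.0], [0.0, -0.0, -1.0]]
force: [-0.1, -1.5, -0.4]
opening: 0.504
grasp_force: 30.0
```

```bash
python3 -m jog '[[0.2,0,0,-0.02,0,0,0],[0.2,0,0,-0.05,0,0,0],[0.2,0,0,-0.08,0,0,0],[0.2,0,0,-0.09,0,0,0],[0.2,-0.004,0.02,-0.09,0,0,1],[0.2,-0.012,0.06,-0.09,0,0,4],[0.2,-0.022,0.11,-0.09,0,0,7],[0.2,-0.033,0.16,-0.09,0,0,10],[0.2,-0.043,0.21,-0.09,0,0,13],[0.2,-0.054,0.26,-0.09,0,0,16],[0.2,-0.064,0.31,-0.09,0,0,19],[0.2,-0.074,0.36,-0.09,0,0,22],[0.2,-0.084,0.41,-0.09,0,0,25],[0.2,-0.092,0.45,-0.09,0,0,28],[0.2,-0.0965,0.468,-0.09,0,0,29.1],[0.2,-0.098,0.474,-0.09,0,0,29.1],[0.2,-0.098,0.474,-0.09,0,0,29.1],[0.2,-0.098,0.474,-0.09,0,0,29.1]]'; python3 - <<'E'
from h import *
im,P=cloud("scene"); cv2.imwrite("pics/s2.png",cv2.resize(im[150:310,180:420],(720,480)))
im,P=cloud("top"); cv2.imwrite("pics/t2.png",cv2.resize(im[140:260,130:290],(800,600)))
E
```

```text
time_s: 7.68
position: [0.5133, 0.3083, 0.2042]
tcp_rot: [[-0.992, 0.125, -0.001], [0.125, 0.992, -0.001], [0.001, -0.001, -1.0]]
force: [0.5, 0.5, -1.5]
opening: 0.501
grasp_force: 30.0
```

View pics/s2.png

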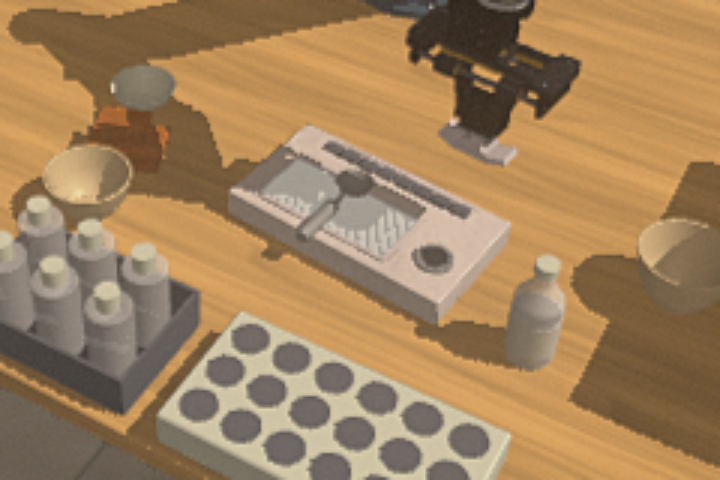

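The crop shows the block held level above the vent end of the lid, its shoe at about (478,143), and the empty stand at (130,135). Next I descend, watching the force.

```bash
python3 -m jog '[[0.2,0,0,0.03,0,0,0],[0.2,0,0,0.06,0,0,0],[0.2,0,0,0.08,0,0,0],[0.2,0,0,0.09,0,0,0],[0.2,0,0,0.095,0,0,0],[0.2,0,0,0.097,0,0,0],[0.2,0,0,0.097,0,0,0]]'; python3 -m jog '[[0.2,0,0,0.002,0,0,0],[0.2,0,0,0.004,0,0,0],[0.2,0,0,0.006,0,0,0],[0.2,0,0,0.008,0,0,0],[0.2,0,0,0.01,0,0,0],[0.2,0,0,0.01,0,0,0],[0.2,0,0,0.01,0,0,0]]'
```

```text
time_s: 8.65
position: [0.5136, 0.3095, 0.1082]
tcp_rot: [[-0.992, 0.124, 0.001], [0.124, 0.992, 0.0], [-0.001, 0.001, -1.0]]
force: [0.3, -0.9, -2.4]
opening: 0.502
grasp_force: 30.0
time_s: 9.52
position: [0.5133, 0.3094, 0.0976]
tcp_rot: [[-0.992, 0.124, 0.0], [0.124, 0.992, 0.0], [-0.0, 0.0, -1.0]]
force: [-0.0, 0.5, -0.4]
opening: 0.5
grasp_force: 30.0
```

```bash
python3 -m jog '[[0.2,0,0,0.002,0,0,0],[0.2,0,0,0.004,0,0,0],[0.2,0,0,0.006,0,0,0],[0.2,0,0,0.008,0,0,0],[0.2,0,0,0.008,0,0,0],[0.2,0,0,0.008,0,0,0]]'; python3 - <<'E'
from rig import bot
import numpy as np
from h import *
print(bot.read_state()['force'],bot.read_state()['moment'])
im,P=cloud("scene"); cv2.imwrite("pics/s3.png",cv2.resize(im[180:260,260:380],(720,480)))
E
```

```text
time_s: 10.28
position: [0.5134, 0.3094, 0.0901]
tcp_rot: [[-0.992, 0.124, 0.0], [0.124, 0.992, 0.0], [-0.0, 0.0, -1.0]]
force: [-1.9, -0.1, 7.1]
opening: 0.505
grasp_force: 30.0
[-1.92793457 -0.09229615  7.11727415] [-0.12332697  0.36626882  0.00368592]
```

View pics/s3.png

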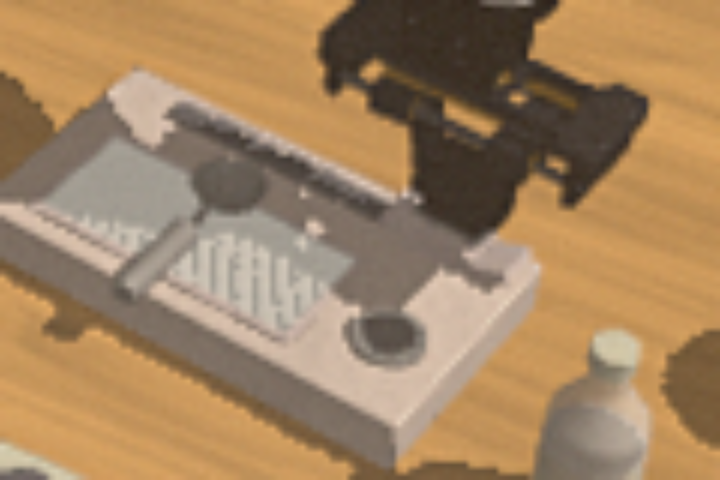

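The shoe sits flat on the vent end of the row, at about (450,230), and the remaining clips are visible ahead from (180,110) to (380,200). The force is about 7 N net, so the spring is around 6 mm in. I start the stroke.

```bash
python3 -m jog '[[0.2,0,-0.002,0.001,0,0,0],[0.2,0,-0.006,0.001,0,0,0],[0.2,0,-0.012,0.001,0,0,0],[0.2,0,-0.018,0.001,0,0,0],[0.2,0,-0.024,0.001,0,0,0],[0.2,0,-0.030,0.001,0,0,0],[0.2,0,-0.036,0.001,0,0,0],[0.2,0,-0.042,0.001,0,0,0],[0.2,0,-0.048,0.001,0,0,0],[0.2,0,-0.054,0.001,0,0,0]]'; python3 -c "
from rig import bot;s=bot.read_state();print(s['moment'])"
```

```text
time_s: 11.58
position: [0.5088, 0.2571, 0.0897]
tcp_rot: [[-0.992, 0.125, 0.006], [0.125, 0.992, 0.003], [-0.005, 0.004, -1.0]]
force: [0.3, 2.9, 5.9]
opening: 0.506
grasp_force: 30.0
[ 0.60546628 -0.01220114 -0.00357233]
```

```bash
python3 -m jog '[[0.2,0.0005,-0.006,0,0,0,0],[0.2,0.001,-0.012,0,0,0,0],[0.2,0.001,-0.018,0,0,0,0],[0.2,0.001,-0.024,0,0,0,0],[0.2,0.001,-0.030,0,0,0,0],[0.2,0.001,-0.036,0,0,0,0],[0.2,0.001,-0.042,0,0,0,0],[0.2,0.001,-0.048,0,0,0,0],[0.2,0.001,-0.054,0,0,0,0],[0.2,0.001,-0.060,0,0,0,0],[0.2,0.001,-0.066,0,0,0,0],[0.2,0.001,-0.072,0,0,0,0],[0.2,0.001,-0.078,0,0,0,0]]'; python3 -c "
from rig import bot;s=bot.read_state();print(s['moment'])"
```

```text
time_s: 13.2
position: [0.4978, 0.1792, 0.0895]
tcp_rot: [[-0.992, 0.125, 0.005], [0.125, 0.992, 0.002], [-0.005, 0.002, -1.0]]
force: [-0.4, 3.0, 5.8]
opening: 0.5
grasp_force: 30.0
[ 0.62670885 -0.02725501 -0.03374328]
```

```bash
python3 -m jog '[[0.2,0,-0.006,0,0,0,0],[0.2,0,-0.012,0,0,0,0],[0.2,0,-0.018,0,0,0,0],[0.2,0,-0.024,0,0,0,0],[0.2,0,-0.030,0,0,0,0],[0.2,0,-0.036,0,0,0,0],[0.2,0,-0.042,0,0,0,0],[0.2,0,-0.048,0,0,0,0],[0.2,0,-0.054,0,0,0,0],[0.2,0,-0.060,0,0,0,0],[0.2,0,-0.066,0,0,0,0],[0.2,0,-0.072,0,0,0,0],[0.2,0,-0.076,0,0,0,0],[0.2,0,-0.076,0,0,0,0],[0.2,0,-0.076,0,0,0,0],[0.2,0,-0.076,0,0,0,0]]'; python3 - <<'E'
from h import *
print(bot.read_state()['moment'])
im,P=cloud("scene"); cv2.imwrite("pics/s4.png",cv2.resize(im[180:260,250:370],(720,480)))
E
```

```text
time_s: 15.2
position: [0.4881, 0.103, 0.0893]
tcp_rot: [[-0.992, 0.125, 0.004], [0.125, 0.992, 0.0], [-0.004, 0.001, -1.0]]
force: [1.1, -0.3, 6.5]
opening: 0.502
grasp_force: 30.0
[ 0.14577732 -0.02616834  0.0051292 ]
```

View pics/s4.png

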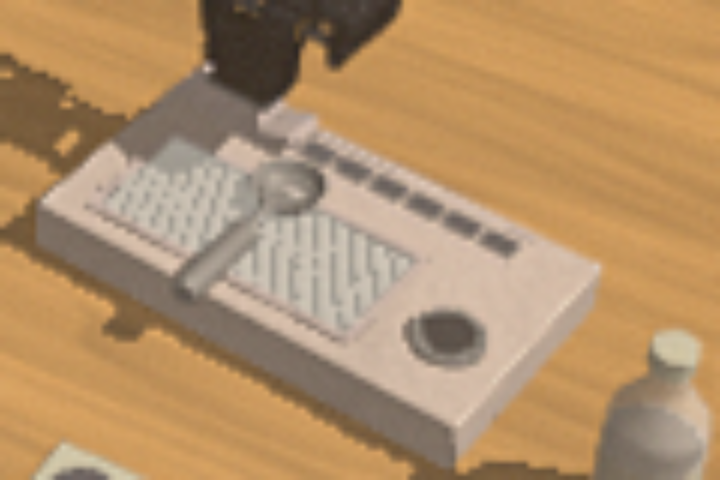

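The six visible clips, from (500,243) to (315,152), look flush. The shoe covers clips 6 and 7. I check heights by depth and press 2 mm further.

```bash
python3 -m jog '[[0.2,0,0,0.001,0,0,0],[0.2,0,0,0.002,0,0,0],[0.2,0,0,0.002,0,0,0],[0.2,0,0,0.002,0,0,0]]'; cat > clips.py <<'E'
from h import *
for cam in("scene","top"):
    im,P=cloud(cam); y=np.radians(-7.1);R=np.array([[np.cos(y),-np.sin(y)],[np.sin(y),np.cos(y)]])
    q=(P[...,:2]-[.5646,.1960])@R
    f=lambda x,yy,h:(np.abs(q[...,0]-x)<h)&(np.abs(q[...,1]-yy)<.009)
    print(cam,[ (round(1000*float(np.median(P[f(-.065,.098-.028*i,.006)][:,2])),1),round(1000*float(np.median(P[f(-.084,.098-.028*i,.003)][:,2])),1)) for i in range(8)])
E
python3 clips.py
```

```text
time_s: 15.75
position: [0.4881, 0.103, 0.0874]
tcp_rot: [[-0.992, 0.125, 0.004], [0.125, 0.992, 0.0], [-0.004, 0.001, -1.0]]
force: [0.0, 0.6, 7.1]
opening: 0.499
grasp_force: 30.0
scene [(39.5, 37.0), (38.5, 38.4), (39.9, 35.2), (37.2, 37.0), (157.5, 176.3), (385.1, 391.9), (254.0, 177.8), (198.3, 190.1)]
top [(41.5, 41.6), (41.2, 40.6), (40.7, 42.7), (nan, nan), (nan, nan), (436.8, 459.6), (418.8, 417.8), (419.4, 415.0)]
  return _methods._mean(a, axis=axis, dtype=dtype,
  ret = ret.dtype.type(ret / rcount)
```

```bash
python3 -m jog '[[0.2,0,0,-0.01,0,0,0],[0.2,0,0,-0.03,0,0,0],[0.2,0,0,-0.06,0,0,0],[0.2,0,0,-0.09,0,0,0],[0.2,0,0,-0.11,0,0,0],[0.2,0,0,-0.12,0,0,0],[0.2,-0.010,-0.018,-0.12,0,0,-2],[0.2,-0.028,-0.05,-0.12,0,0,-6],[0.2,-0.051,-0.09,-0.12,0,0,-11],[0.2,-0.074,-0.13,-0.12,0,0,-16],[0.2,-0.097,-0.17,-0.12,0,0,-21],[0.2,-0.119,-0.21,-0.12,0,0,-25],[0.2,-0.135,-0.238,-0.12,0,0,-28],[0.2,-0.142,-0.25,-0.12,0,0,-29.1],[0.2,-0.1443,-0.2539,-0.12,0,0,-29.1],[0.2,-0.1443,-0.2539,-0.12,0,0,-29.1],[0.2,-0.1443,-0.2539,-0.12,0,0,-29.1]]'; python3 clips.py; python3 - <<'E'
from h import *
im,P=cloud("scene"); cv2.imwrite("pics/s5.png",cv2.resize(im[120:220,170:320],(720,480)))
q=P[(np.hypot(P[...,0]-.5995,P[...,1]+.167)<.075)&(P[...,2]>.1)&(P[...,2]<.175)]
for a,b in((.12,.13),(.13,.14),(.14,.15),(.15,.16),(.16,.165)): 
  z=q[(q[:,2]>a)&(q[:,2]<b)]; print(a,len(z), rect(z) if len(z)>3 else '')
m=P[models.outline_of("scene","block")[0]['mask']]; print(np.nanpercentile(m[:,2],[2,50,98]))
E
```

```text
time_s: 17.98
position: [0.5974, -0.1654, 0.2065]
tcp_rot: [[-0.927, -0.375, -0.001], [-0.375, 0.927, 0.001], [0.001, 0.001, -1.0]]
force: [0.2, 0.9, -2.3]
opening: 0.504
grasp_force: 30.0
scene [(39.5, 36.7), (39.4, 37.1), (37.4, 37.7), (38.4, 36.6), (39.1, 37.1), (40.3, 36.5), (39.0, 36.6), (40.6, 34.3)]
top [(41.4, 40.4), (40.0, 40.4), (41.9, 39.3), (41.1, 40.2), (41.1, 40.9), (40.9, 40.5), (41.5, 40.9), (41.6, 40.1)]
0.12 0 
0.13 0 
0.14 2 
0.15 44 (array([ 604.6, -162.3]), array([34.6, 90.2]), 29.85)
0.16 67 (array([ 603.3, -164.9]), array([38.2, 92.7]), 23.37)
[0.14991725 0.16987036 0.23490878]
```

View pics/s5.png

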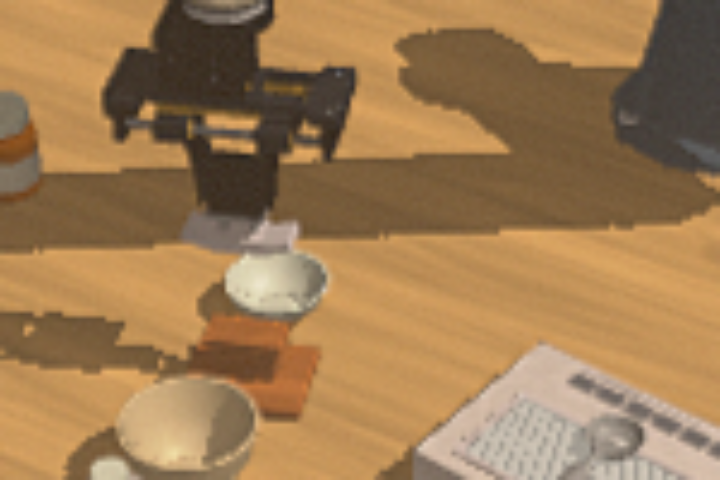

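The block hangs level above the clear stand, with the shoe at (240,235), the stand's top at (250,335), and the dish and bowl undisturbed. The clips all read about 1 mm above the lid. I lower the block.

```bash
python3 -m jog '[[0.2,-0.001,-0.0015,0.03,0,0,0],[0.2,-0.001,-0.0015,0.055,0,0,0],[0.2,-0.001,-0.0015,0.072,0,0,0],[0.2,-0.001,-0.0015,0.08,0,0,0],[0.2,-0.001,-0.0015,0.084,0,0,0],[0.2,-0.001,-0.0015,0.086,0,0,0],[0.2,-0.001,-0.0015,0.086,0,0,0],[0.2,-0.001,-0.0015,0.086,0,0,0]]';python3 -c "
from rig import bot;s=bot.read_state();print(s['position'])"
```

```text
time_s: 19.18
position: [0.5997, -0.168, 0.1211]
tcp_rot: [[-0.928, -0.374, 0.001], [-0.374, 0.928, -0.0], [-0.001, -0.001, -1.0]]
force: [-0.7, 0.5, -3.0]
opening: 0.504
grasp_force: 30.0
[ 0.59969463 -0.16799637  0.12109524]
```

```bash
python3 -m jog '[[0.2,0,0.001,0.002,0,0,0],[0.2,0,0.001,0.004,0,0,0],[0.2,0,0.001,0.0055,0,0,0],[0.2,0,0.001,0.0065,0,0,0],[0.2,0,0.001,0.007,0,0,0],[0.2,0,0.001,0.007,0,0,0],[0.2,0,0.001,0.007,0,0,0]]'
```

```text
time_s: 20.05
position: [0.599, -0.1669, 0.1139]
tcp_rot: [[-0.928, -0.374, -0.0], [-0.374, 0.928, -0.0], [0.0, -0.0, -1.0]]
force: [-2.1, 0.9, 2.8]
opening: 0.506
grasp_force: 30.0
```

```bash
python3 -m jog '[[0.53,0,0,0,0,0,0],[0.57,0,0,0,0,0,0],[0.65,0,0,0,0,0,0],[0.8,0,0,0,0,0,0],[1,0,0,0,0,0,0],[1,0,0,0,0,0,0],[1,0,0,0,0,0,0],[1,0,0,0,0,0,0]]' && python3 -m jog '[[1,0,0,-0.01,0,0,0],[1,0,0,-0.03,0,0,0],[1,0,0,-0.06,0,0,0],[1,0,0,-0.1,0,0,0],[1,0,0,-0.14,0,0,0],[1,0.05,0.15,-0.15,0,0,0],[1,0.05,0.25,-0.15,0,0,0],[1,0.05,0.25,-0.15,0,0,0],[1,0.05,0.25,-0.15,0,0,0],[1,0.05,0.25,-0.15,0,0,0],[1,0.05,0.25,-0.15,0,0,0]]'; python3 - <<'E'
from h import *
im,P=cloud("top"); Z=P[...,2]
for r in((.13,.16),(.062,.13)):
    g=P[(np.hypot(P[...,0]-.6,P[...,1]+.166)<.07)&(Z>r[0])&(Z<r[1])]; print(len(g),rect(g),np.median(g[:,2]))
for c in("scene","top"):
    if c=="scene":
        b,_=cloud(c); cv2.imwrite("pics/s6.png",cv2.resize(b[120:260,170:380],(720,480)))
    for n in("block","stand","spoon","dish"): print(c,n,[np.round(o['xyz'],3).tolist() for o in models.tip_of(c,n)[:1]])
E
```

```text
time_s: 21.05
position: [0.599, -0.1669, 0.1136]
tcp_rot: [[-0.928, -0.374, 0.0], [-0.374, 0.928, -0.0], [-0.0, -0.0, -1.0]]
force: [0.6, 0.1, 0.6]
opening: 0.996
grasp_force: 0.0
time_s: 22.42
position: [0.4598, 0.0464, 0.2644]
tcp_rot: [[-0.927, -0.375, 0.002], [-0.375, 0.927, -0.001], [-0.002, -0.002, -1.0]]
force: [0.5, 0.1, -0.1]
opening: 1.006
grasp_force: 0.0
134 (array([ 598.1, -164.4]), array([27.1, 43.6]), 24.45) 0.1421562021635142
158 (array([ 598.1, -164.5]), array([31.9, 94.1]), 21.36) 0.07418351211242413
scene block [[0.6, -0.167, 0.062]]
scene stand [[0.599, -0.163, -0.003]]
scene spoon [[0.477, -0.544, 0.002]]
scene dish [[0.497, -0.2, -0.002]]
top block [[0.596, 0.16, 0.041]]
top stand [[0.602, -0.165, 0.002]]
top spoon [[0.6, -0.165, 0.123]]
top dish [[0.5, -0.201, 0.0]]
```

View pics/s6.png

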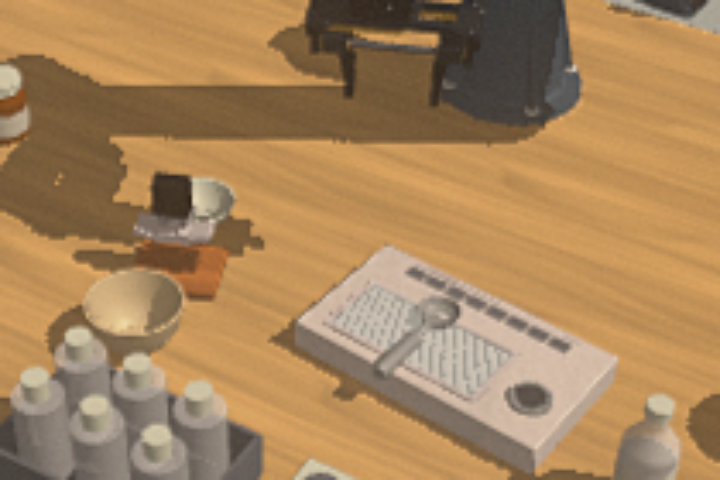

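The block stands upright on its stand at about (175,210), within 1 mm of where it started. All eight clips, from (415,272) to (560,345), are flush, and the bystanders haven't moved. I hand in.

```bash
python3 -c "
from rig import workorder;print(workorder.hand_in())"
```

```text
the job is handed in; nothing more can be done
None
```

I've handed the job in: one stroke pressed all eight clips home, and the block is back upright on its stand within about 1 mm of its starting position, at 22 s of the 56 s allowed. The hand-in gave no verdict.

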